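# Rock a seized heating block out of a dry block heater and hold it clear

### The job

Slide the lock on the dry block heater's deck to the left as far as it goes, then take the seized aluminium block by its T-handle and rock it left and right, easing it up a little with each swing, until it comes free. Finish still gripping it: hanging still just clear above its well, a finger's breadth or two of air under it, carried by the gripper alone, so that the well can be inspected. The heater only stands on rubber feet and a straight pull would pick it up: do not lift, tip or drag it, leave the lock open and leave the things around in place.

Things in the scene. Friction and masses are not known exactly. Their poses are not given: they have to be found in the camera images.
- heater: Dry block heater: white box 240 deep (x) x 260 wide (y) x 82 mm high, about 3 kg, loose on four rubber feet (x +-100, y +-115 mm). Origin: centre of its underside, on the bench. x points from its sloping control front (facing the robot, turned up to 20 deg) to its back, y to its left, z up. Flat deck 82 mm up, from x -90 to +120 mm. A straight pull of 25 to 35 N on the block picks it up.
- well (a point): Centre of the mouth of the well in the deck: heater frame x +30, y 0, z +82 mm, axes as the heater's. The well is 93 (x) x 56 (y) mm, 52 mm deep. In its left and right walls a bowed spring strip presses on the block's flank along a line 30 mm below the deck (about 37 N each; their friction together holds the block with 40 to 50 N).
- lock (a joint): Slide lock on the deck in front of the well: travel in m, 0 = locked (right end), 0.040 = fully open (left end stop). Moves along the heater's +y, drags with about 2 N, stays where it is left, starts at 0 to 0.010. Below about 0.030 its flat steel tongue lies over the block's front edge and keeps it in.
- lock_grip (a point): On the axis of the lock's upright black grip, 24 mm above the deck, 10 mm below the grip's top. The grip is 20 (x) x 14 (y) mm and 29 mm high, with free deck 35 mm to either side; it stands 90 mm in front of the T-handle's axis (heater frame x -60 mm). Axes as the heater's.
- block: The seized aluminium block with T-handle: 90 (x) x 50 (y) x 52 mm, about 0.55 kg. Origin: centre of its underside, seated 30 mm above the bench (52 mm below the deck, top flush); axes then as the heater's. 3 mm of play each side: it can lean 0.1 rad left or right. Leaning tips it about one strip and the other flank slides up. Risen 22 mm it is past the strips and free; at 52 mm out of the well.
- bar (a point): Middle of the T-handle's cross bar: round steel, 12 mm thick, 60 mm long along the block's x, on a 10 mm stem; 127 mm above the block's underside, 75 mm above the deck when seated, 105 mm above the strips' line. Pushed 8 mm left, then right of upright (10 to 15 N) under a light upward pull (about 10 N), the block climbs 2 to 4 mm a swing.
- vial: Capped glass vial, 23 mm thick and 44 mm tall, standing on the heater's deck near its right back corner. Bystander. Origin: centre of its underside.
- spare_block: Spare aluminium block without handle, 90 x 50 x 52 mm, on the bench beside the heater. Bystander. Origin: centre of its underside.
- petri_dish: Closed clear dish, 94 mm across, 16 mm high, on the bench beside the heater. Bystander. Origin: centre of its underside.
- knife_box: Small box, black with a clear lid, 60 x 45 x 33 mm, on the bench beside the heater. Bystander. Origin: centre of its underside.
- tweezers: Steel tweezers, 130 x 14 x 7 mm, lying along x on the left edge of the heater's deck. Bystander. Origin: under their middle.
- resin_bottle: Amber bottle, 52 mm thick, 110 mm tall, on the bench off the heater's right front corner. Bystander. Origin: centre of its underside.
Things that resemble listed ones, but are neither listed nor needed, are in the scene too. What is shaped like the block but red or yellow is not meant.

How it is judged:
On the way, in this order (a step that is already met when the one before it is completed fails the run):
1. the lock is slid to the left to its open end while the block still sits in its well (value of joint lock above 0.034 m and z of block in the frame of heater below 0.034 m), for 0.2 s.
2. the block, still gripped by the springs in its well, is rocked to the left (T-bar 4 mm or more to the left) (y of bar in the frame of well above 0.004 m and z of block in the frame of heater below 0.048 m), for 0.05 s.
3. and then to the right, still in the springs' grip (T-bar 4 mm or more to the right) (y of bar in the frame of well below -0.004 m and z of block in the frame of heater below 0.048 m), for 0.05 s.
At the end, for the whole second after the job is handed in: Block held over its well by the fingers alone: underside 3 to 45 mm above the deck, within 30 mm of the well's centre, leaning under 0.2 rad, still, not touching the heater. Lock open (over 34 of 40 mm). Heater flat on the bench, moved under 25 mm (z of block in the frame of well between 0.003 and 0.045 m and horizontal distance between block and well below 0.03 m and angle between block's own z axis and vertical below 0.2 rad and linear speed of block below 0.02 m/s and contact force between the fingers and block above 2 N and contact force between block and heater below 0.1 N and value of joint lock above 0.034 m and height (world z) of heater below 0.003 m and angle between heater's own z axis and vertical below 0.02 rad and distance of heater from where it was at the start of the episode below 0.025 m); the arm keeps its last pose, push and grip.
It fails at once if the heater is lifted or tipped (underside 8 mm up, or 0.06 rad) (height (world z) of heater above 0.008 m or angle between heater's own z axis and vertical above 0.06 rad).
It fails at once if the heater is dragged by more than 25 mm (distance of heater from where it was at the start of the episode above 0.025 m).
It fails at once if a bystander is moved by more than 30 mm, or the vial falls over (distance of any of vial, spare_block, petri_dish, knife_box, tweezers, resin_bottle from where it was at the start of the episode above 0.03 m or angle between vial's own z axis and vertical above 0.6 rad).
It also fails if it takes over 58 s, if anything falls off the work surface, if the arm or the gripper's body presses on something with over 40 N, if the wrist force passes 120 N, or if a joint passes its speed limit or range.

### The arm

A 6-joint arm with a two-finger parallel gripper is mounted at the origin on the work surface. World frame = base frame: x ahead of the robot, y to its left, z up, the work surface at z = 0. Lengths are in m, angles in rad, forces in N, time in s.
With the tool pointing down it reaches from about 0.3 to 0.875 m from the base axis. Payload 4.2 kg.
Tool frame: the origin (TCP) lies on the centre line of the jaws, within the pads' length; the fingertips stand robot.tcp_to_tips ahead of it and the grasp point (between the pads) lies 8 mm behind it (robot.tcp_to_tips is the distance from the TCP to the fingertips, in m); z points along the fingers, y is the line along which they close (so a half turn about z gives the same grasp; the last joint's range is limited). The gripper opens to 85 mm and grips with 20 to 120 N. Pads are 22 mm wide; open, the fingers measure 114 mm over their backs; the gripper's body (76 mm by 85 mm) begins 54 mm behind the grasp point. The pads swing forward as they close: fully open they stand 13 mm farther back than shut.
Start: joints at [1.251, 0.32, 1.565, -0, 1.257, -0.02], TCP at [0.17, 0.549, 0.242] pointing down, gripper open.
Joint ranges: [-3.11, 3.11], [-0.84, 2.01], [0.21, 2.61], [-1.34, 4.49], [0.05, 2.63], [-2.56, 2.56]. Speed limits (rad/s): [2.57, 2.57, 3.14, 3.14, 3.14, 3.14].

### API

Orientations are given as a rotation vector (axis times angle).
In Python, from plant import robot gives the robot as it stands. The module is installed in compiled form; this text tells all that it offers. Calls block until the motion is done:
- robot.reach(position, orientation): joint-space move of the TCP to a pose.
- robot.servo_line(position, frame=None, v=0.15): straight line of the TCP; frame=None keeps the orientation; v is the mean speed in m/s.
- robot.movej(angles): joint-space move.
- robot.command_gripper(opening, newtons=None): finger opening in m; newtons is the grip in N (None keeps the last); returns when the fingers have stopped.
- robot.hold(seconds).
- robot.inverse_kinematics(position, orientation): joint angles nearest the present ones, or None.
- robot.get_image(name): name is "scene" or "side" or "wrist"; returns a dict with "frame" (400x640x3 uint8, blue, green, red), "intrinsics" (3x3 intrinsics, pixels), "rvec" (rotation vector, rad) and "tvec" (3), from world to camera coordinates, as OpenCV has them. Camera axes: x right, y down, z forward; pixel columns grow to the right and rows downward; lengths in m; the calibration is good to about 2 mm. A picture is of the moment at which its call begins. There is no depth.
A pose or a line that the arm cannot do raises robot.PlanningError and nothing moves.
- robot.hand_in(): hands the job in; it is judged then, once.
Readings, each from a call of its own:
- robot.read_t(): time.
- robot.read_joint_positions(): joint angles.
- robot.read_dq(): joint speeds.
- robot.read_effort(): joint torques, N m.
- robot.read_eef_pos(): TCP position.
- robot.read_tcp_rot(): TCP orientation.
- robot.read_ft_force(): force on the tool from outside, world axes, zero at the start.
- robot.read_wrist_torque(): the same for the moment, N m.
- robot.read_finger_gap(): finger opening in m.
- robot.read_grasp_force(): force on a finger pad.
Only numpy, scipy, OpenCV 4.12 (cv2) and the standard library are available. Lean on these libraries where they do the work, as an engineer would, in place of code of your own. Each camera call takes 0.05 s, during which the arm holds its last target. There are 200 camera calls.

## Working session

There is one attempt and no reset: what is moved stays moved. The work goes in short steps, each a Python script; the robot and the scene stay as the last script left them, time stands still between calls to the robot, and variables do not carry over. Pictures are saved under pics/ and viewed, at most 10 in all, crops included, and the job is handed in when it is done.

```bash
mkdir -p pics; python3 - <<'E'
from plant import robot
import cv2,numpy as np
for n in ["scene","side"]:
    d=robot.get_image(n); cv2.imwrite(f"pics/{n}0.png",d["frame"])
    print(n,d["intrinsics"].tolist(),d["rvec"],d["tvec"])
    np.savez(f"{n}0.npz",K=d["intrinsics"],r=d["rvec"],t=d["tvec"])
print(robot.tcp_to_tips,robot.read_t(),robot.read_tcp_rot(),robot.read_ft_force())
E
```

```text
scene [[479.21472921347726, 0.0, 316.09036768646433], [0.0, 479.21472921347726, 203.06240212077753], [0.0, 0.0, 1.0]] [ 1.46992516  2.32095526 -0.692718  ] [ 0.18735102 -0.37024487  1.44207995]
side [[439.24403945271985, 0.0, 314.94857718651184], [0.0, 439.24403945271985, 194.59590234032657], [0.0, 0.0, 1.0]] [ 2.3910439  -0.33195234  0.10693122] [-0.53622997  0.22344114  0.97850583]
0.011 0.1 [-4.69210263e-01 -3.10608705e+00  2.46496387e-03] [ 0.27802626  0.21734162 -0.00606567]
```

View pics/scene0.png

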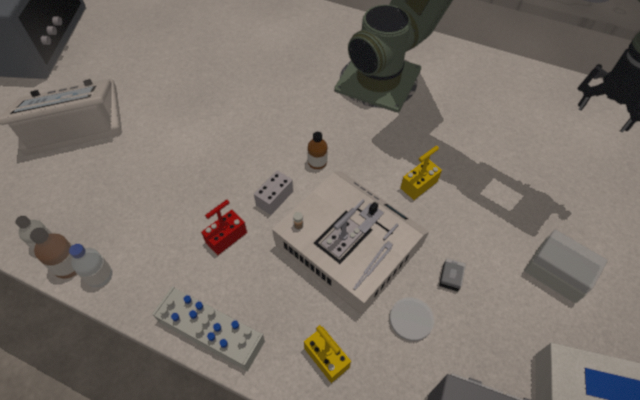

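View pics/side0.png

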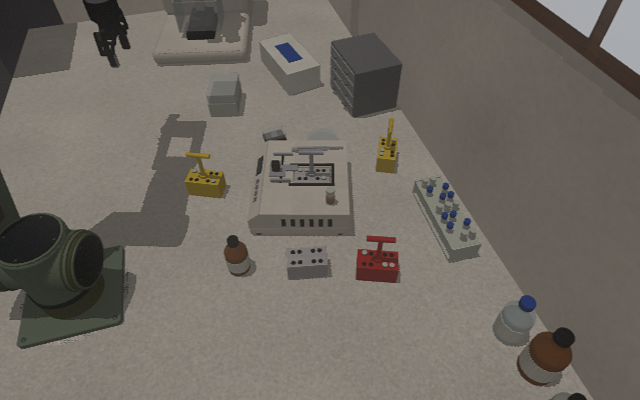

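The heater is near scene (350,240) and side (302,185). The lock's black grip is at scene (373,209) and side (276,166). I'll zoom in on both.

```bash
python3 - <<'E'
import cv2
a=cv2.imread("pics/scene0.png")[165:310,265:435]; b=cv2.imread("pics/side0.png")[130:240,240:360]
cv2.imwrite("pics/sc.png",cv2.resize(a,None,fx=4,fy=4,interpolation=cv2.INTER_CUBIC))
cv2.imwrite("pics/sd.png",cv2.resize(b,None,fx=5,fy=5,interpolation=cv2.INTER_CUBIC))
E
```

```text
(no output)
```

View pics/sc.png

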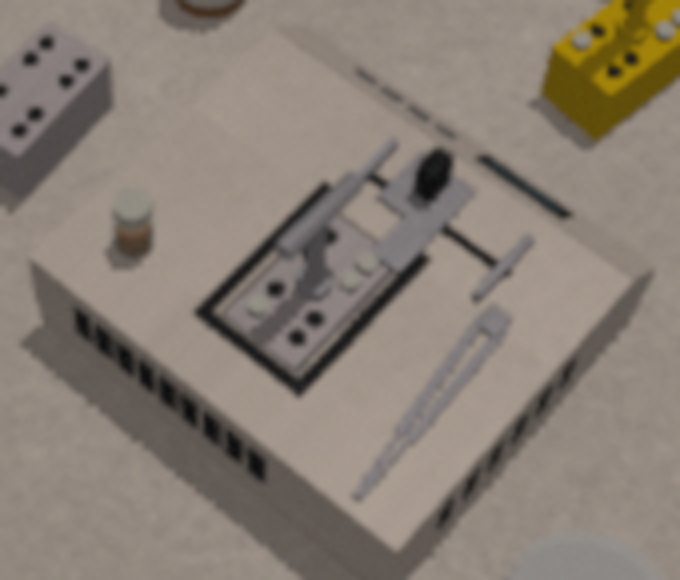

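View pics/sd.png

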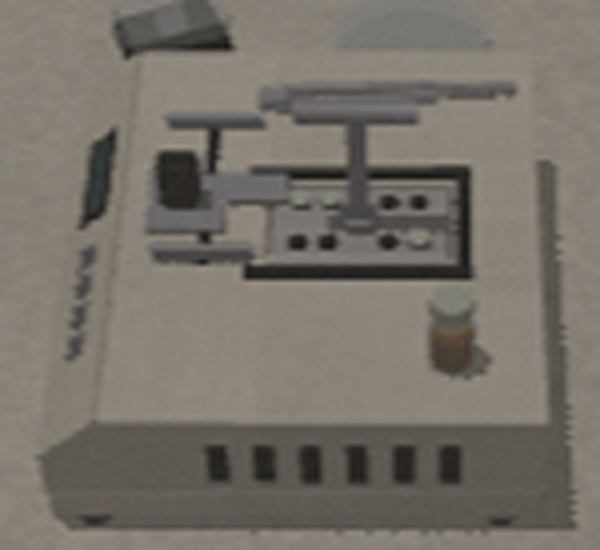

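The zooms show these features:
- **T-bar:** ends at scene-crop (285,245) and (390,150), and side-crop (295,113) and (418,113).
- **Lock grip:** scene-crop (433,175) and side-crop (180,180).
- **Deck corners:** clear in both views.
- **Stop bars:** one at each end of the lock's slot.

Next I'll turn these into positions.

```bash
cat > h.py <<'E'
import numpy as np,cv2
C={n:np.load(f"{n}0.npz") for n in ("scene","side")}
def px(n,p):
    return np.array([265,165])+np.array(p)/4. -.375 if n=="scene" else np.array([240,130])+np.array(p)/5. -.4
def ray(n,p):
    c=C[n]; R=cv2.Rodrigues(c["r"])[0]; o=-R.T@c["t"].ravel()
    d=R.T@np.linalg.inv(c["K"])@np.r_[p,1]; return o,d/np.linalg.norm(d)
def plane(n,p,z):
    o,d=ray(n,p); return o+d*(z-o[2])/d[2]
def tri(a,b):
    o,d=ray("scene",a);q,e=ray("side",b)
    s,t=np.linalg.lstsq(np.c_[d,-e],q-o,rcond=None)[0]
    return (o+s*d+q+t*e)/2,np.linalg.norm(o+s*d-q-t*e)
E
python3 - <<'E'
from h import *
np.set_printoptions(precision=4,suppress=True)
S=lambda *p:px("scene",p); D=lambda *p:px("side",p)
for k,a,b in [("barback",(285,245),(418,113)),("barfront",(390,150),(295,113)),("griptop",(435,155),(180,155)),("gripmid",(433,175),(180,180)),("leftrail mid",(503,268),(215,120))]:
    print(k,*tri(S(*a),D(*b)))
P={}
for k,p in dict(FL=(135,53),FR=(97,422),BR=(550,422),BL=(533,53)).items(): P[k]=plane("side",D(*p),.082)
for k,p in dict(BR=(33,262),BL=(398,550),).items(): P[k+"s"]=plane("scene",S(*p),.082)
for k,p in dict(wBR=(200,312),wBL=(300,392)).items(): P[k+"s"]=plane("scene",S(*p),.082)
for k,p in dict(wBL=(470,168),wBR=(472,277),wFR=(245,277),wFL=(250,168)).items(): P[k]=plane("side",D(*p),.082)
for k in P: print(k,P[k])
u=P["BR"]-P["FR"];v=P["FL"]-P["FR"]
print(np.linalg.norm(u),np.linalg.norm(v),np.linalg.norm(P["BLs"]-P["BRs"]))
yaws=[np.degrees(np.arctan2(w[1],w[0])) for w in (u,P["BL"]-P["FL"])]+[np.degrees(np.arctan2(-w[0],w[1])) for w in (v,P["BLs"]-P["BRs"],P["BL"]-P["BR"])]
print("yaw",yaws)
E
```

```text
barback [0.6118 0.1243 0.1624] 0.004023996477865017
barfront [0.5483 0.1466 0.1662] 0.024554075630494516
griptop [0.5031 0.1677 0.1244] 0.0032578980090641643
gripmid [0.5026 0.1691 0.1054] 0.0014710711631566971
leftrail mid [0.532  0.2239 0.0893] 0.0007719606986949533
FL [0.5034 0.2958 0.082 ]
FR [0.4356 0.046  0.082 ]
BR [ 0.6375 -0.0125  0.082 ]
BL [0.7105 0.2347 0.082 ]
BRs [ 0.635  -0.0131  0.082 ]
BLs [0.7043 0.233  0.082 ]
wBRs [0.6238 0.0839 0.082 ]
wBLs [0.6446 0.1526 0.082 ]
wBL [0.6516 0.159  0.082 ]
wBR [0.6299 0.0854 0.082 ]
wFR [0.5228 0.1166 0.082 ]
wFL [0.5429 0.1909 0.082 ]
0.21015518771424868 0.2588049484577063 0.25573241730786905
yaw [np.float64(-16.172185314839464), np.float64(-16.445477175335697), np.float64(-15.189344262874647), np.float64(-15.744608069521753), np.float64(-16.458471050934296)]
```

Checks against the given sizes:
- The deck measures 210 x 259 mm, matching the spec, and the yaw is about -16°.
- The well is near (0.584, 0.136).
- The lock grip is at (0.502, 0.168), 60 mm in front of the heater's origin, as expected.

Next is the lock.

```bash
cat >> h.py <<'E'
from scipy.spatial.transform import Rotation as Ro
yaw=np.radians(-16.); U=np.array([np.cos(yaw),np.sin(yaw),0]); V=np.array([-np.sin(yaw),np.cos(yaw),0])
Z=np.array([0,0,1.])
ORI=Ro.from_matrix(np.c_[np.cross(V,-Z),V,-Z]).as_rotvec()
np.set_printoptions(precision=4,suppress=True)
E
python3 - <<'E'
from h import *; from plant import robot
g=np.array([.502,.168,.104])
print(ORI,robot.inverse_kinematics(g,ORI))
robot.command_gripper(.038,30)
robot.reach(g+.1*Z,ORI)
f0=np.array(robot.read_ft_force()); print("f0",f0)
robot.servo_line(g+.03*Z,v=.15); robot.servo_line(g,v=.06)
print("down",np.array(robot.read_ft_force())-f0)
robot.command_gripper(0,30)
print("gap",robot.read_finger_gap(),robot.read_grasp_force(),np.array(robot.read_ft_force())-f0)
d=0
while d<.052:
    d+=.004; robot.servo_line(g+d*V,v=.04)
    f=np.array(robot.read_ft_force())-f0; print(round(d,3),f@U,f@V,f[2])
    if f@V<-9: break
p=np.array(robot.read_eef_pos()); print((p-g)@V,robot.read_finger_gap(),robot.read_t())
d=robot.get_image("scene"); cv2.imwrite("pics/scene1.png",cv2.resize(d["frame"][165:310,265:435],None,fx=4,fy=4,interpolation=cv2.INTER_CUBIC))
E
```

```text
[0.4372 3.111  0.    ] [ 0.3012  0.3779  1.864  -0.      0.8997 -0.9903]
f0 [-0.6389  0.8033  0.293 ]
down [ 0.751  -1.1864  0.2587]
gap 0.013273489464228207 32.68163502216339 [ 1.1384 -0.6822  1.0391]
0.004 0.1489197636152379 -0.888682465287225 4.8405369909586335
0.008 -0.1595978532503922 -0.5926769457581577 4.9409352239507145
0.012 1.168679298218338 -1.2525316147065748 4.531074613896606
0.016 1.2704800786143993 -0.7345006244616471 5.458910878496489
0.02 0.5901304741221619 -0.7426645875144907 4.7262881215987465
0.024 1.5796026678764037 -1.8192026817836462 4.706303158890108
0.028 0.6894870096316822 -0.7381472175863727 5.277344895121125
0.032 0.61835968492243 -0.5723966753997808 4.416750119914859
0.036 2.504393350476782 -7.959249954016867 6.850271300181755
0.04 4.177271990035184 -17.68380615332091 11.125934110519436
0.03497052765417566 0.013580420480475131 6.5667
```

View pics/scene1.png

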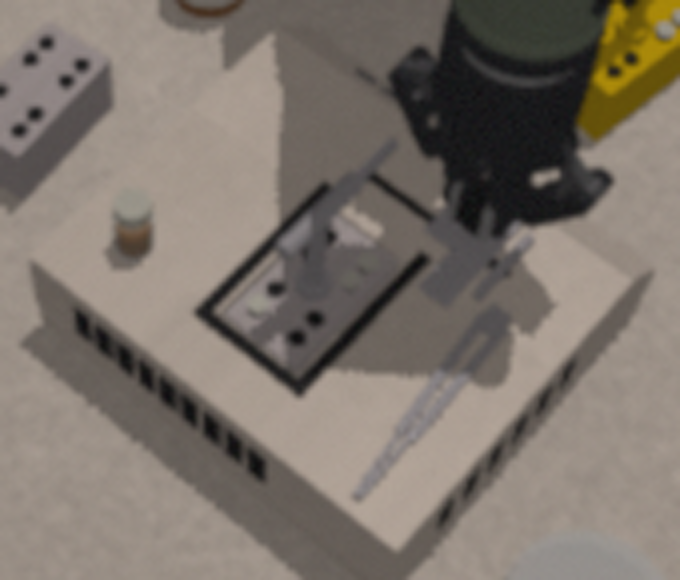

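The lock plate now sits against the left end and the heater has not moved: its corner is still at crop (398,550). I'll release, back off, and check both the travel and the bar.

```bash
python3 - <<'E'
from h import *; from plant import robot
g=np.array([.502,.168,.104])
robot.servo_line(g+.0355*V,v=.05); print(robot.read_ft_force())
robot.command_gripper(.034,30)
robot.servo_line(g+.0355*V+.11*Z,v=.2)
b=np.array([.584,.135,.149])
robot.reach(b+.09*Z-.06*V,ORI)
out=[]
for n,s in (("side",np.s_[120:240,230:370]),("wrist",np.s_[:,:])):
    d=robot.get_image(n); np.savez(f"{n}1.npz",K=d["intrinsics"],r=d["rvec"],t=d["tvec"]); f=d["frame"][s]
    out.append(cv2.resize(f,(490,420) if n=="side" else (310,194),interpolation=cv2.INTER_CUBIC))
    cv2.imwrite(f"pics/{n}1.png",d["frame"])
c=np.zeros((420,800,3),np.uint8); c[:,:490]=out[0]; c[:194,490:]=out[1]; cv2.imwrite("pics/c1.png",c)
E
```

```text
[-0.6305 -4.337   5.7089]
```

View pics/c1.png

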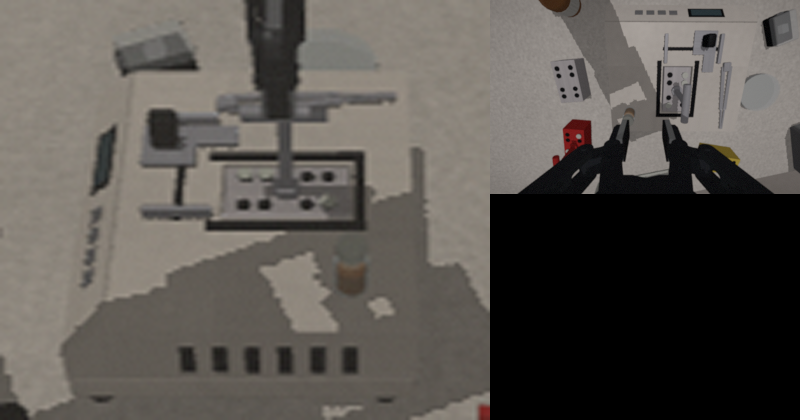

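The lock plate is against the left rail and the tongue is clear of the block. Next, I'll measure the bar in the wrist view.

```bash
python3 - <<'E'
import cv2
a=cv2.imread("pics/wrist1.png")[60:260,320:500]
cv2.imwrite("pics/w1c.png",cv2.resize(a,None,fx=3,fy=3,interpolation=cv2.INTER_CUBIC))
E
```

```text
(no output)
```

View pics/w1c.png

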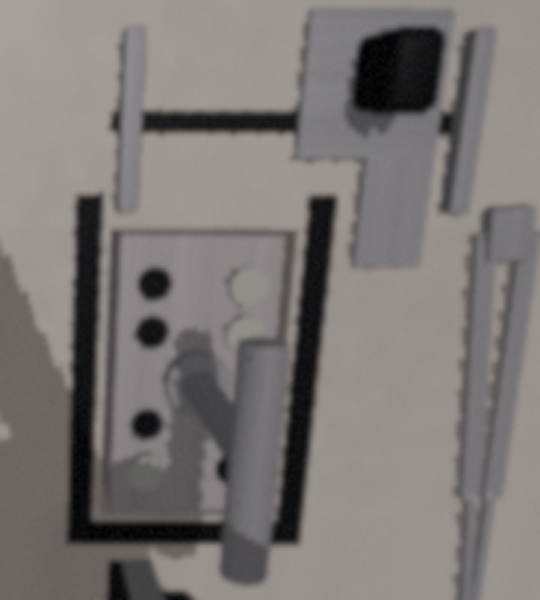

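```bash
python3 - <<'E'
from h import *; from plant import robot
C["wrist"]=np.load("wrist1.npz")
W=lambda *p:np.array([320,60])+np.array(p)/3.-.33
O=np.array([.5556,.1446,0])
def hf(p): p=p-O; return np.array([p@U,p@V,p[2]])*1e3
for k,p,z in [("barF",(263,343),.157),("barB",(245,578),.157),("plateR",(297,120),.086),("plateL",(438,120),.086),("railRin",(143,120),.089),("railLin",(452,120),.089),("railRout",(120,120),.089),("railLout",(475,120),.089),
 ("wellBR",(70,541),.082),("wellBL",(298,541),.082),("wellFR",(78,197),.082),("wellFL",(335,197),.082),("blkFR",(116,233),.082),("blkFL",(290,235),.082),("griptop",(405,35),.116)]:
    q=plane("wrist",W(*p),z); print(k,q,hf(q))
print(robot.read_t())
E
```

```text
barF [0.555 0.143 0.157] [ -0.1405  -1.7443 157.    ]
barB [0.6126 0.1271 0.157 ] [ 59.6005  -1.167  157.    ]
plateR [0.5155 0.1791 0.086 ] [-48.0445  22.1571  86.    ]
plateL [0.5265 0.2176 0.086 ] [-48.0573  62.1843  86.    ]
railRin [0.5033 0.1367 0.089 ] [-48.0612 -21.9857  89.    ]
railLin [0.5272 0.2202 0.089 ] [-48.0889  64.8136  89.    ]
railRout [0.5016 0.1305 0.089 ] [-48.0592 -28.4483  89.    ]
railLout [0.529  0.2264 0.089 ] [-48.091   71.2726  89.    ]
wellBR [0.6266 0.0835 0.082 ] [ 85.1357 -39.1764  82.    ]
wellBL [0.6474 0.1561 0.082 ] [85.0813 36.3589 82.    ]
wellFR [0.5195 0.1142 0.082 ] [-26.3017 -39.2176  82.    ]
wellFL [0.5404 0.187  0.082 ] [-26.3309  36.605   82.    ]
blkFR [0.5328 0.1224 0.082 ] [-15.8007 -27.6205  82.    ]
blkFL [0.5477 0.1722 0.082 ] [-15.2317  24.3646  82.    ]
griptop [0.5004 0.2001 0.116 ] [-68.4159  38.1688 116.    ]
8.6167
```

The bar measures 59.7 mm long with its middle at heater x 29.7 mm, which agrees with the spec. The lock plate has moved to its left end, with a 44 mm gap on its right. Next I'll grasp the bar and start rocking.

```bash
cat > rock.py <<'E'
from h import *; from plant import robot
import json,sys
def force(f0): return np.array(robot.read_ft_force())-f0
def rock(b,f0,zc,n,side=1,pull=10.):
    """swing left/right, z command trimmed for a light pull; returns z command, next side"""
    for i in range(n):
        amp=.006
        while True:
            robot.servo_line(b+side*amp*V+(zc-b[2])*Z,v=.04)
            f=force(f0); p=np.array(robot.read_eef_pos()); y=(p-b)@V
            zc+=np.clip((pull+f[2])/3500,-.003,.0015)
            if abs(f@V)>17 or abs(y)>.008 or amp>.018 or f[2]<-20: break
            amp+=.004
        print(f"{i} side{side} amp{amp:.3f} y{y*1e3:.1f} rise{(p[2]-b[2])*1e3:.1f} zc{(zc-b[2])*1e3:.1f} fU{f@U:.1f} fV{f@V:.1f} fz{f[2]:.1f} gap{robot.read_finger_gap()*1e3:.1f} t{robot.read_t():.1f}")
        side=-side
        if p[2]-b[2]>.027: break
    return zc,side
E
python3 - <<'E'
from rock import *
b=np.array([.5838,.135,.149])
robot.command_gripper(.045,50)
robot.servo_line(b+.09*Z,v=.2)
f0=np.array(robot.read_ft_force())
robot.servo_line(b+.03*Z,v=.15); robot.servo_line(b,v=.08); print(force(f0))
robot.command_gripper(0,50); print("gap",robot.read_finger_gap(),robot.read_grasp_force(),force(f0),robot.read_eef_pos())
zc,s=rock(b,f0,b[2]+.0015,4)
json.dump([b.tolist(),f0.tolist(),zc,s],open("st.json","w"))
E
```

```text
[0.5415 0.6148 0.1777]
gap 0.010127660521545843 48.814896941185 [-0.4539 -0.9428  3.8234] [0.5841 0.1348 0.1498]
0 side1 amp0.014 y8.8 rise2.7 zc6.0 fU2.6 fV-14.4 fz-2.4 gap10.7 t11.6
1 side-1 amp0.014 y-10.3 rise7.2 zc8.7 fU-0.2 fV9.4 fz-7.0 gap9.9 t12.8
2 side1 amp0.014 y9.3 rise10.6 zc13.2 fU1.4 fV-11.8 fz-1.5 gap10.3 t14.0
3 side-1 amp0.014 y-10.6 rise15.1 zc16.1 fU-1.6 fV9.8 fz-6.2 gap10.2 t15.1
```

```bash
python3 - <<'E'
from rock import *
b,f0,zc,s=json.load(open("st.json")); b=np.array(b);f0=np.array(f0)
zc,s=rock(b,f0,zc,5,s)
robot.servo_line(b+(zc-b[2])*Z,v=.04); robot.hold(.3)
print(force(f0),robot.read_eef_pos()-b)
json.dump([b.tolist(),f0.tolist(),zc,s],open("st.json","w"))
c=np.zeros((450,800,3),np.uint8)
for i,(n,ss) in enumerate((("side",np.s_[110:230,250:357]),("scene",np.s_[165:285,285:392]))):
    f=robot.get_image(n)["frame"][ss]; c[:,i*400:i*400+400]=cv2.resize(f,(400,450),interpolation=cv2.INTER_CUBIC)
cv2.imwrite("pics/c2.png",c)
E
```

```text
0 side1 amp0.014 y10.0 rise18.4 zc20.6 fU0.4 fV-9.0 fz-3.8 gap10.4 t16.3
1 side-1 amp0.014 y-11.1 rise22.9 zc23.3 fU-0.6 fV8.9 fz-7.9 gap9.9 t17.4
2 side1 amp0.010 y8.6 rise25.8 zc26.3 fU-0.2 fV-3.1 fz1.5 gap9.9 t18.4
3 side-1 amp0.014 y-11.1 rise31.8 zc30.8 fU-0.9 fV5.7 fz7.3 gap10.3 t19.4
[ 0.3316  1.433  -3.9585] [-0.0004 -0.0003  0.0303]
```

View pics/c2.png

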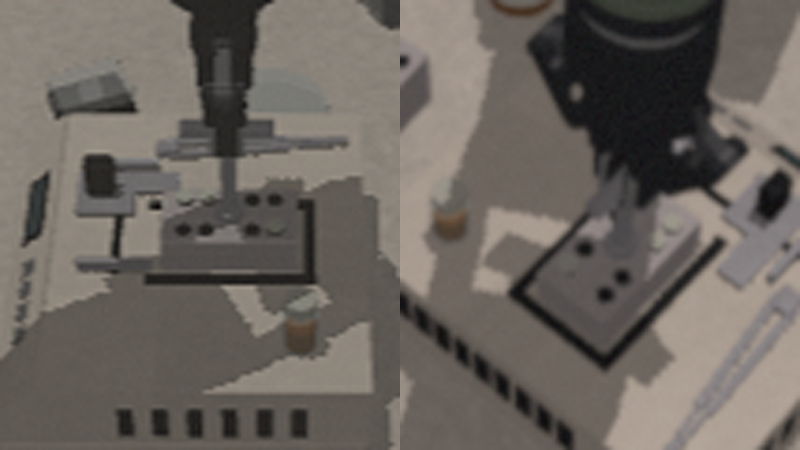

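The block stands about 30 mm out of the well and its top is visible above the deck. Only its weight is left on the gripper (about 4 N), so I'll lift it clear.

```bash
python3 - <<'E'
from rock import *
b,f0,zc,s=json.load(open("st.json")); b=np.array(b);f0=np.array(f0)
r=zc-b[2]
while r<.0745:
    r=min(r+.007,.0745); robot.servo_line(b+r*Z,v=.04); f=force(f0); print(round(r,3),f)
    if f[2]<-18 or abs(f@V)>12 or abs(f@U)>12: print("ABORT"); break
robot.hold(1.); print(force(f0),robot.read_eef_pos()-b,robot.read_finger_gap(),robot.read_grasp_force(),robot.read_t())
c=np.zeros((450,800,3),np.uint8)
for i,(n,ss) in enumerate((("side",np.s_[110:230,250:357]),("scene",np.s_[165:285,285:392]))):
    f=robot.get_image(n)["frame"][ss]; c[:,i*400:i*400+400]=cv2.resize(f,(400,450),interpolation=cv2.INTER_CUBIC)
cv2.imwrite("pics/c3.png",c)
E
```

```text
0.038 [-0.3817  0.9428 -5.2452]
0.045 [-0.3568  1.0704 -4.3715]
0.052 [ 0.2099  0.717  -4.2285]
0.059 [ 0.0376 -0.038  -4.9406]
0.066 [ 0.3145  0.4497 -4.6502]
0.073 [ 0.8873  0.7045 -5.0643]
0.074 [-0.4214  0.1227 -5.0726]
[ 0.1806 -0.477  -4.3212] [-0.     -0.      0.0745] 0.009943919911311489 48.67734253406525 23.5167
```

View pics/c3.png

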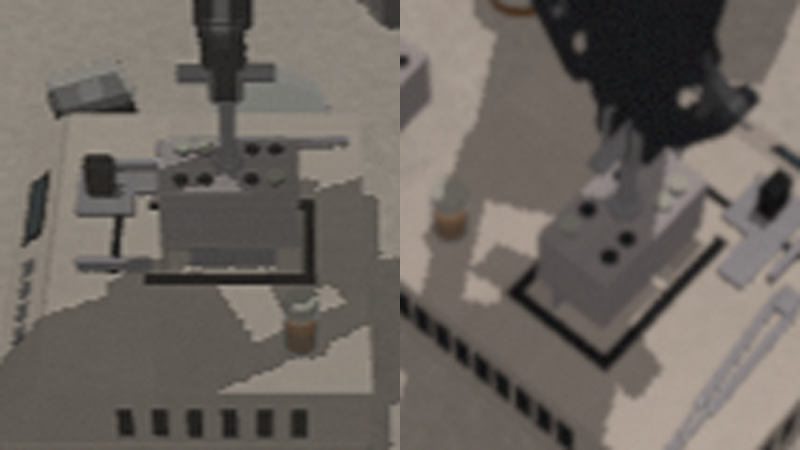

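The block hangs level and clear, with the well visible under it and the heater, lock and vial unchanged. The gripper carries about 4.3 N, roughly the block's weight.

```bash
python3 -c "
from plant import robot
print(robot.hand_in())"
```

```text
the job is handed in; nothing more can be done
None
```

The job is handed in, though no verdict came back: the lock is open, and the block was rocked free and hangs still in the gripper about 20 mm above its well, with no visible movement of the heater or the things around it.

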